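Hold the plate box open for the printer

ROBOT

A 7-joint arm with a two-finger parallel gripper is mounted at the origin on the work surface. World frame = base frame: x ahead of the robot, y to its left, z up, the work surface at z = 0. Lengths are in m, angles in rad, forces in N, time in s.
With the tool pointing down it reaches from about 0.425 to 0.925 m from the base axis. Payload 6.8 kg.
Tool frame: the origin (TCP) lies between the finger pads; the fingertips stand 25 mm ahead of it and the grasp point (between the pads) lies 6 mm ahead of it; z points along the fingers, y is the line along which they close (so a half turn about z gives the same grasp; the last joint's range is limited). The gripper opens to 88 mm and grips with 3 to 60 N. Pads are 20 mm wide; open, the fingers measure 115 mm over their backs; the gripper's body (75 mm by 178 mm) begins 61 mm behind the grasp point.
Start: joints at [1.106, 0.477, 0.022, 1.555, -0.011, 1.109, -0.083], TCP at [0.236, -0.633, 0.248] pointing down, gripper open.
Joint ranges: [-2.96, 2.96], [-0.34, 2.1], [-1.41, 1.46], [0.24, 2.44], [-1.37, 4.51], [0.17, 1.92], [-2.96, 2.96]. Speed limits (rad/s): [2.39, 2.39, 3.14, 3.14, 3.14, 3.14, 3.14].

INTERFACE

Orientations are given as a unit quaternion [w, x, y, z].
In Python, from cell import robot gives the robot as it stands.
- The arm moves only by the tool move_arm, never from a script. Its argument "commands" is a list of rows, each an object of numbers: "x", "y", "z": the shift along the tool's x, y, z in m; "rx", "ry", "rz": the turn, a rotation vector about the tool's x, y, z in rad. In form: [{"x": .., "y": .., "z": .., "rx": .., "ry": .., "rz": ..}, ...]. A call has exactly 5 rows; each row shifts and turns the commanded pose from where the row before left it, along the tool's axes as they then stand; what a row does not reach is not made up. A row lasts 1/12 s, in which the tool goes at most 41.7 mm and 7.16 degrees, less where a joint would pass 70% of its speed; a pose out of reach is approached as far as the arm can. A call is refused whole if a number of a shift passes 0.0417 or a number of a turn 0.125, either way. A call with a gripper value outside its range is refused whole. "fingers" is the opening, from 0 (shut) to 1 (fully open), set as the call begins (left out, the last holds). The fingers move at their own pace and stop on an object; "grip_force" is the grip in N (left out, the last holds). Time passes only in rows, so rows that do not move let the fingers close, or fill a call up. It gives the time, the measured TCP pose, the force, the opening and the grip force at its end, in the units of the state.
- robot.get_obs(): the state, without advancing time (a new reading comes with each control period).
- robot.grab_frame(name): name is "scene" or "top"; returns a dict with "pixels" (400x640x3 uint8, red, green, blue), "fov_y" (degrees; the focal length in pixels is half the picture's height over the tangent of half this angle, whatever the lens; pixels are square), "cx", "cy" (the principal point, pixels), "pose" (4x4, takes a point from camera to world coordinates). Camera axes: x right, y down, z forward; pixel columns grow to the right and rows downward; lengths in m; the calibration is good to about 2 mm. A picture is of the moment at which its call begins. There is no depth.
- robot.sign_off(): hands the job in; it is judged then, once.
Trained networks look in the newest picture that a camera, given by its name, has taken for a name from the list of things; names that differ only in an ending like _2 or _b are one class to them, and where a whole thing is asked for, a point or a joint stands for the part that bears it (a point fixed in the world has none). Each returns a list of dicts, best first, with "score" (0 to 1); they miss things now and then, are a little off and sometimes report something else, mostly with a low value. They report only what shows in the picture. A call takes as long as a camera call. They do not tell look-alikes from the thing itself.
- robot.look_for(camera, label): "rect" ([left, top, right, bottom] as shares, 0 to 1, of the picture: columns of its width, rows of its height, round what is visible of it).
The state is a dict: "clock": time; "q": joint angles; "joint_vel": joint speeds; "tau": joint torques, N m; "ee_pos": TCP position; "ee_rot": TCP orientation; "ft_force": force on the tool from outside, world axes, zero at the start; "wrist_torque": the same for the moment, N m; "grip_width": finger opening in m; "grip_force": force on a finger pad.
Only numpy, scipy, OpenCV 4.12 (cv2) and the standard library are available. Lean on these libraries where they do the work, as an engineer would, in place of code of your own. Each camera call takes 0.05 s, during which the arm holds its last target. There are 200 camera calls.

TASK

The ink roller has been left lying on the lid of the plate box: set it down on the glass inking slab, lying wholly on the glass the same way up as it lay on the lid, and let go of it. Then lift the box lid and hold it open at 60 degrees from shut, so that the printer across the bench can reach in for a plate. The lid falls shut by itself, so finish while still holding it there, and leave the mug, the ink tub and the roll of tape as they are.

Things in the scene. Friction and masses are not known exactly. Their poses are not given: they have to be found in the camera images.
- plate_box: Fixed grey open-topped metal box, 240 (x) x 260 (y) x 80 mm high, with printing plates inside. Origin: centre of its underside, on the bench. Its own +x points away from the robot (give or take its yaw), its own y runs along the hinge. The aluminium lid covers its whole top.
- lid (a joint): Opening angle of the box lid in rad: 0 shut, grows as the lid's far edge rises towards the robot; 60 degrees is 1.047; a stop at 1.4. The hinge is nearly free of friction, so at every angle the lid falls shut unless it is held. The lid weighs about 0.45 kg (0.3 to 0.6).
- lid_hinge (a point): Point on the hinge line, at mid-width: middle of the top of the box's near wall (120 mm to the box's own -x side of its centre, 80.5 mm above its underside). The hinge line runs along the box's own y. The lid plate, 240 x 260 x 8 mm, starts here and its underside lies at this height when shut.
- lid_bar (a point): Middle of the lid's black round bar handle, on the bar's axis: 12 mm thick, 110 mm long, parallel to the hinge line, on two end posts. It stands 35 mm above the lid's top face (43 mm from the plane of its underside), 210 mm from the hinge along the lid, 30 mm short of the far edge, and swings with the lid. The bar can turn between gripping fingers.
- roller: Loose ink roller, about 0.3 kg: dark rubber cylinder 40 mm thick, 90 mm long, which does not turn, axis along its own y; steel fork 106 mm wide, reaching back 47 mm; round wooden handle along own -x. Origin: under the middle of the cylinder, level with the surface it lies on; own z up as it lies, on cylinder and handle end. It reaches 20 mm ahead (+x) and 161 mm behind (-x) of the origin.
- roller_grip (a point): Point on the axis of the wooden handle, 85 mm behind the roller's origin (own -x) and 24 mm above the surface it lies on: a place to grip across the handle (22 mm thick). The handle slopes down gently to its end (0.2 rad).
- roller_end (a point): Point on the surface just under the end of the wooden handle where the handle rests, 150 mm behind the roller's origin.
- slab: Fixed glass inking slab lying on the bench, 240 (x) x 200 (y) x 8 mm thick, greenish glass with a rectangle of black ink on it. Origin: centre of its underside; top face 8 mm above. It lies left or right of the box; the dark rubber cutting mat with the tape is on the other side.
- cutting_mat: Fixed dark rubber cutting mat, 240 x 200 x 3 mm, with grey lines and a steel ruler. Not the place for the roller. Origin: centre of its underside.
- mug: Loose white mug, 80 mm wide, 92 mm high, bystander beyond the box. Origin: centre of its underside.
- ink_tub: Loose white ink tub with a screw lid, 84 mm wide, 85 mm high, bystander beyond the box. Origin: centre of its underside.
- tape: Loose roll of tape, 90 mm wide, 25 mm high, lying on the cutting mat, bystander. Origin: centre of its underside.
Not all that is in view belongs to the job. What is shaped like the roller but green is not meant.

How it is judged:
By the outcome, as a careful person would: the job done as asked, in the order asked, and still so for the second after the job is handed in, while the arm keeps its last pose, push and grip.
It also fails if it takes over 58 s, if anything falls off the work surface, if the arm or the gripper's body presses on something with over 40 N, if the wrist force passes 120 N, or if a joint passes its speed limit or range.

## Working session

There is one attempt and no reset: what is moved stays moved. The work goes in short steps, Python scripts to look and compute and a tool call to move; the robot and the scene stay as the last step left them, time stands still between calls to the robot, and variables do not carry over. Pictures are saved under pics/ and viewed, at most 10 in all, crops included, and the job is handed in when it is done.

Besides the shell and the picture viewer there is one more tool, called as name([rows], argument=value, ...), one row to a line, values as JSON. move_arm: Moves the arm, as the interface text tells. Its arguments: {"type":"object","properties":{"commands":{"type":"array","items":{"type":"object","properties":{"x":{"type":"number"},"y":{"type":"number"},"z":{"type":"number"},"rx":{"type":"number"},"ry":{"type":"number"},"rz":{"type":"number"}}}},"fingers":{"type":"number"},"grip_force":{"type":"number"}},"required":["commands"]}

```bash
mkdir -p pics; ls; cat > h.py <<'E'
import numpy as np, cv2
from cell import robot
def grab(n,fn=None):
    f=robot.grab_frame(n)
    if fn: cv2.imwrite('pics/'+fn,f['pixels'][:,:,::-1])
    return f
def foc(f): return f['pixels'].shape[0]/2/np.tan(np.radians(f['fov_y'])/2)
def ray(f,u,v):
    T=np.array(f['pose']); F=foc(f)
    d=T[:3,:3]@np.array([(u-f['cx'])/F,(v-f['cy'])/F,1]); return T[:3,3],d/np.linalg.norm(d)
def onz(f,u,v,z):
    o,d=ray(f,u,v); return o+d*(z-o[2])/d[2]
def proj(f,p):
    T=np.array(f['pose']); F=foc(f); c=T[:3,:3].T@(np.array(p)-T[:3,3]); return np.array([f['cx']+F*c[0]/c[2],f['cy']+F*c[1]/c[2]])
def tri(f1,p1,f2,p2):
    o1,d1=ray(f1,*p1);o2,d2=ray(f2,*p2)
    s=np.linalg.lstsq(np.c_[d1,-d2],o2-o1,rcond=None)[0]
    a,b=o1+d1*s[0],o2+d2*s[1]; return (a+b)/2,np.linalg.norm(a-b)
E
python3 - <<'E'
from h import *
for c in ('scene','top'):
    f=grab(c,c+'0.png'); print(c,f['fov_y'],f['cx'],f['cy'],np.round(f['pose'],3).tolist())
    for l in ('plate_box','lid','lid_bar','roller','roller_grip','slab','cutting_mat','mug','ink_tub','tape'):
        print(l,[(round(d['score'],2),np.round(np.array(d['rect'])*[640,400,640,400],0).astype(int).tolist()) for d in robot.look_for(c,l)][:4])
print(robot.get_obs())
E
```

```text
pics
scene 43.054743939124634 323.69346108964214 204.7630420827045 [[0.047, 0.866, -0.497, 1.178], [0.999, -0.04, 0.026, -0.017], [0.003, -0.498, -0.867, 1.278], [0.0, 0.0, 0.0, 1.0]]
plate_box [(0.86, [273, 155, 392, 270])]
lid [(0.73, [269, 155, 394, 257]), (0.34, [292, 160, 363, 195])]
lid_bar [(0.85, [271, 154, 393, 257])]
roller [(0.93, [292, 162, 360, 195]), (0.9, [402, 287, 477, 330]), (0.67, [380, 119, 436, 148])]
roller_grip [(0.93, [290, 164, 363, 197]), (0.83, [405, 286, 476, 333]), (0.72, [381, 116, 440, 146])]
slab [(0.57, [145, 176, 224, 254])]
cutting_mat [(0.89, [412, 182, 494, 259]), (0.38, [438, 210, 472, 244])]
mug [(0.88, [338, 277, 379, 319]), (0.7, [270, 154, 393, 271])]
ink_tub [(0.96, [237, 280, 269, 325])]
tape []
top 42.81421764581522 318.9623040151698 203.2431491872137 [[-0.014, -0.986, 0.168, 0.218], [-1.0, 0.014, -0.005, 0.017], [0.003, -0.168, -0.986, 1.586], [0.0, 0.0, 0.0, 1.0]]
plate_box [(0.94, [256, 146, 363, 255])]
lid [(0.86, [255, 149, 363, 251]), (0.36, [410, 173, 476, 251])]
lid_bar [(0.97, [259, 146, 362, 254])]
roller [(0.63, [200, 98, 255, 1
[... 456 characters left out ...]
  0.47696889,  0.02239659,  1.55544407, -0.01150494,
        1.10934737, -0.08311205]), 'joint_vel': array([ 8.11247863e-05,  1.02257510e-03, -1.11541097e-03, -5.31724162e-04,
       -1.43999000e-03, -1.02999812e-03, -6.45260035e-04]), 'tau': array([ 6.40612107e-04, -5.82746601e+01,  1.53383888e+00, -2.72940552e+01,
       -5.42438251e-02,  9.85704217e-03,  2.49879827e-05]), 'ee_pos': array([ 0.23575808, -0.63246789,  0.24766607]), 'ee_rot': array([-2.14755972e-05,  9.84132264e-01,  1.77436430e-01,  4.62449316e-06]), 'ft_force': array([ 0.49155925, -0.29529097,  0.78020482]), 'wrist_torque': array([-0.0456795 ,  0.02076761,  0.05611297]), 'grip_force': 0.0, 'grip_width': 0.08763015666243384}
```

```bash
python3 - <<'E'
import cv2,numpy as np
s=cv2.imread('pics/scene0.png');t=cv2.imread('pics/top0.png')
cv2.imwrite('pics/a.png',cv2.resize(s[105:345,130:510],(800,505),interpolation=cv2.INTER_CUBIC))
cv2.imwrite('pics/b.png',cv2.resize(t[80:320,150:500],(800,549),interpolation=cv2.INTER_CUBIC))
E
```

```text
(no output)
```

View pics/a.png

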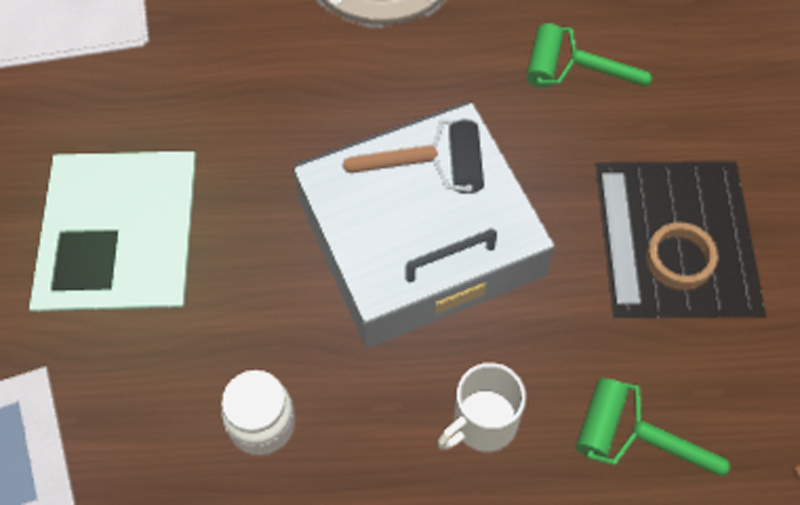

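View pics/b.png

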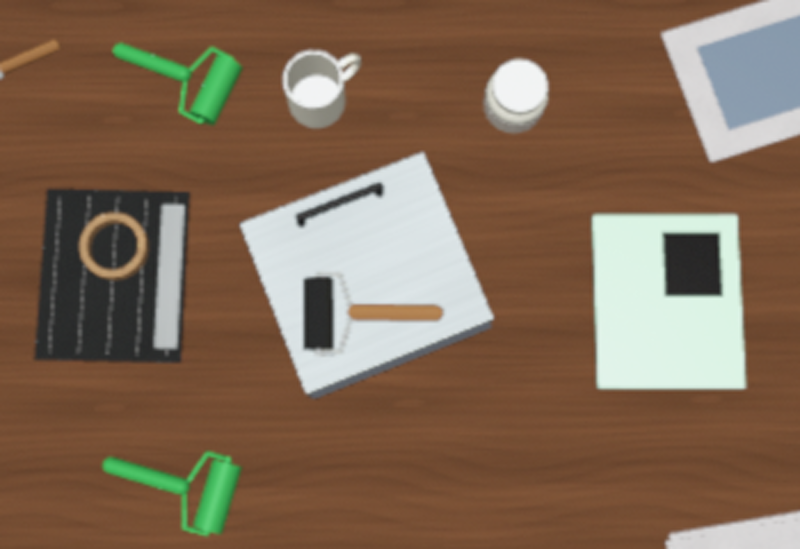

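The scene view (raw px) has the black and wooden roller on the lid at about (345,179). The green look-alikes are at about (408,131) and (440,308). In the top view the black one is at about (312,217), and the green ones are at about (228,117) and (224,296). The black roller with the wooden handle on the lid is the one meant. The crops above show it enlarged. The slab is on the robot's right (top px 410-479 × 172-252).

```bash
python3 - <<'E'
from h import *
fs,ft=grab('scene'),grab('top')
S=lambda u,v:(u/2.105+130,v/2.105+105)
T=lambda u,v:(u/2.2857+150,v/2.2875+80)
pairs={
'handle_end':((443,313),(344,164)),'handle_start':((350,312),(435,154)),
'cylTopEndA':((318,278),(478,190)),'cylB':((319,349),(462,124)),
'bar_-y':((380,188),(410,267)),'bar_+y':((300,219),(493,236)),
'lid_far-y':((425,152),(366,322)),'lid_far+y':((240,223),(553,243)),'lid_near-y':((494,320),(295,167)),'lid_near+y':((307,393),(473,104)),
'slab_far-y':((738,213),(30,310)),'slab_far+y':((592,214),(183,305)),'slab_near-y':((746,388),(53,153)),'slab_near+y':((598,388),(195,151))}
P={}
for k,(t,s) in pairs.items():
    p,e=tri(ft,T(*t),fs,S(*s)); P[k]=p; print(k,np.round(p,4),'gap',round(e,4))
L=[P['lid_'+k] for k in('near-y','near+y','far+y','far-y')]
print([round(np.linalg.norm(L[i]-L[(i+1)%4]),4) for i in range(4)])
d=(L[2]+L[3]-L[0]-L[1])/2; print('lid yaw',np.arctan2(d[1],d[0]),'c',np.mean(L,0)); b=P['bar_+y']-P['bar_-y'];print('bar',np.linalg.norm(b),np.arctan2(-b[0],b[1]),(P['bar_+y']+P['bar_-y'])/2)
# refined colour masks
def comp(m,near):
    n,l,st,c=cv2.connectedComponentsWithStats(m.astype('uint8'));
    return l==l[int(near[1]),int(near[0])]
for nm,f,pt,hz in(('top',ft,T(396,313),.1),('scene',fs,S(390,159),.1)):
    h=cv2.cvtColor(f['pixels'],cv2.COLOR_RGB2HSV)
    w=(h[...,1]>70)&(h[...,2]>90); m=comp(w,pt); ys,xs=np.nonzero(m); 
    q=np.c_[xs,ys].astype('float32'); c=q.mean(0); vx=np.linalg.svd(q-c,full_matrices=False)[2][0]; t=(q-c)@vx
    a,bb=onz(f,*(c+vx*t.min()),.11),onz(f,*(c+vx*t.max()),.11)
    print(nm,len(xs),c,a[:2],bb[:2])
    if nm=='top': ct=c
    else: print('handle mid',tri(ft,ct,fs,c))
E
```

```text
handle_end [ 0.429  -0.0626  0.0988] gap 0.0026
handle_start [0.4296 0.0563 0.1154] gap 0.0019
cylTopEndA [0.4772 0.1034 0.1003] gap 0.0134
cylB [0.3831 0.0955 0.1134] gap 0.0006
bar_-y [0.5915 0.016  0.1151] gap 0.002
bar_+y [0.5522 0.1205 0.1132] gap 0.0031
lid_far-y [ 0.6479 -0.0424  0.0838] gap 0.0065
lid_far+y [0.5532 0.1994 0.0897] gap 0.0003
lid_near-y [ 0.4211 -0.1287  0.0836] gap 0.0043
lid_near+y [0.33   0.1143 0.083 ] gap 0.0037
slab_far-y [ 0.5763 -0.4796  0.0062] gap 0.0047
slab_far+y [ 0.5781 -0.279   0.0055] gap 0.0004
slab_near-y [ 0.3338 -0.4762  0.0073] gap 0.0013
slab_near+y [ 0.337  -0.2766  0.0033] gap 0.0011
[np.float64(0.2595), np.float64(0.239), np.float64(0.2598), np.float64(0.2427)]
lid yaw 0.3640690355549824 c [0.48802263 0.03565738 0.08504822]
bar 0.11162077577420668 0.3590357125700272 [0.57185574 0.06825309 0.1141285 ]
top 253 [321.92886 216.20158] [0.43228825 0.05598243] [ 0.4279056  -0.05815333]
scene 296 [314.83447 180.22635] [0.42232361 0.05876391] [ 0.43789562 -0.06188374]
handle mid (array([ 0.43014442, -0.00088286,  0.10982188]), np.float64(0.0028940023634597043))
```

```bash
cat > plan.py <<'E'
import sys
from h import *
from scipy.spatial.transform import Rotation as R
def rot(q): return R.from_quat([q[1],q[2],q[3],q[0]])
def ydown(a): # tool down, tool y at azimuth a
    y=np.array([np.cos(a),np.sin(a),0]);z=np.array([0,0,-1.]);return R.from_matrix(np.c_[np.cross(y,z),y,z])
def plan(poses,p=None,r=None):
    """poses: list of (xyz,yaz) per row; prints rounded rows; start from measured pose unless given"""
    o=robot.get_obs()
    if p is None: p,r=np.array(o['ee_pos']),rot(o['ee_rot'])
    for i,(t,a) in enumerate(poses):
        s=np.round(r.inv().apply(np.array(t)-p),4); w=np.round((r.inv()*ydown(a)).as_rotvec(),3)
        w[np.abs(w)<.002]=0; s[np.abs(s)<.0004]=0
        n=np.linalg.norm(s); fl='!!' if n>.0417 or np.linalg.norm(w)>.1249 else ''
        print(i//5 if i%5==0 else ' ',dict(zip(('x','y','z','rx','ry','rz'),[*map(float,s),*map(float,w)])),fl)
        p=p+r.apply(s); r=r*R.from_rotvec(w)
    print('end',np.round(p,4)); return p,r
def lin(a,b,n): return [np.array(a)+(np.array(b)-a)*(k+1)/n for k in range(n)]
def polar(p0,a0,p1,a1,n):
    c=lambda p:np.array([np.hypot(p[0],p[1]),np.arctan2(p[1],p[0]),p[2]])
    return [((q[0]*np.cos(q[1]),q[0]*np.sin(q[1]),q[2]),q[3]) for q in lin([*c(p0),a0],[*c(p1),a1],n)]
E
python3 - <<'E'
from plan import *
o=robot.get_obs();p=o['ee_pos']
plan(polar(p,-1.214,(.430,.0195,.20),-.02,20))
E
```

```text
0 {'x': 0.0417, 'y': -0.0135, 'z': 0.0024, 'rx': 0.0, 'ry': 0.0, 'rz': -0.06} !!
  {'x': 0.0409, 'y': -0.0137, 'z': 0.0024, 'rx': 0.0, 'ry': 0.0, 'rz': -0.059} !!
  {'x': 0.0401, 'y': -0.0138, 'z': 0.0024, 'rx': 0.0, 'ry': 0.0, 'rz': -0.06} !!
  {'x': 0.0392, 'y': -0.0138, 'z': 0.0023, 'rx': 0.0, 'ry': 0.0, 'rz': -0.06} 
  {'x': 0.0385, 'y': -0.014, 'z': 0.0024, 'rx': 0.0, 'ry': 0.0, 'rz': -0.06} 
1 {'x': 0.0376, 'y': -0.014, 'z': 0.0024, 'rx': 0.0, 'ry': 0.0, 'rz': -0.059} 
  {'x': 0.0368, 'y': -0.0141, 'z': 0.0024, 'rx': 0.0, 'ry': 0.0, 'rz': -0.06} 
  {'x': 0.036, 'y': -0.0142, 'z': 0.0024, 'rx': 0.0, 'ry': 0.0, 'rz': -0.06} 
  {'x': 0.0352, 'y': -0.0143, 'z': 0.0024, 'rx': 0.0, 'ry': 0.0, 'rz': -0.059} 
  {'x': 0.0344, 'y': -0.0143, 'z': 0.0023, 'rx': 0.0, 'ry': 0.0, 'rz': -0.06} 
2 {'x': 0.0336, 'y': -0.0144, 'z': 0.0024, 'rx': 0.0, 'ry': 0.0, 'rz': -0.06} 
  {'x': 0.0327, 'y': -0.0145, 'z': 0.0024, 'rx': 0.0, 'ry': 0.0, 'rz': -0.059} 
  {'x': 0.0319, 'y': -0.0145, 'z': 0.0024, 'rx': 0.0, 'ry': 0.0, 'rz': -0.06} 
  {'x': 0.0311, 'y': -0.0146, 'z': 0.0024, 'rx': 0.0, 'ry': 0.0, 'rz': -0.06} 
  {'x': 0.0303, 'y': -0.0146, 'z': 0.0024, 'rx': 0.0, 'ry': 0.0, 'rz': -0.06} 
3 {'x': 0.0295, 'y': -0.0146, 'z': 0.0023, 'rx': 0.0, 'ry': 0.0, 'rz': -0.059} 
  {'x': 0.0287, 'y': -0.0147, 'z': 0.0024, 'rx': 0.0, 'ry': 0.0, 'rz': -0.06} 
  {'x': 0.0278, 'y': -0.0147, 'z': 0.0024, 'rx': 0.0, 'ry': 0.0, 'rz': -0.06} 
  {'x': 0.0271, 'y': -0.0147, 'z': 0.0024, 'rx': 0.0, 'ry': 0.0, 'rz': -0.059} 
  {'x': 0.0262, 'y': -0.0147, 'z': 0.0024, 'rx': 0.0, 'ry': 0.0, 'rz': -0.06} 
end [0.43   0.0195 0.2   ]
```

move_arm([
  {"x": 0.039,"y": -0.0135,"z": 0.002,"rz": -0.06},
  {"x": 0.039,"y": -0.0135,"z": 0.002,"rz": -0.06},
  {"x": 0.039,"y": -0.014,"z": 0.002,"rz": -0.06},
  {"x": 0.039,"y": -0.014,"z": 0.002,"rz": -0.06},
  {"x": 0.039,"y": -0.014,"z": 0.002,"rz": -0.06},
], fingers=1)

```text
schema error: expected keys x, y, z, rx, ry, rz
```

move_arm([
  {"x": 0.038,"y": -0.014,"z": 0.002,"rz": -0.06},
  {"x": 0.037,"y": -0.014,"z": 0.002,"rz": -0.06},
  {"x": 0.036,"y": -0.014,"z": 0.002,"rz": -0.06},
  {"x": 0.035,"y": -0.014,"z": 0.002,"rz": -0.06},
  {"x": 0.034,"y": -0.014,"z": 0.002,"rz": -0.06},
])

```text
schema error: expected keys x, y, z, rx, ry, rz
```

move_arm([
  {"x": 0.034,"y": -0.0145,"z": 0.002,"rz": -0.06},
  {"x": 0.033,"y": -0.0145,"z": 0.002,"rz": -0.06},
  {"x": 0.032,"y": -0.0145,"z": 0.002,"rz": -0.06},
  {"x": 0.031,"y": -0.0145,"z": 0.002,"rz": -0.06},
  {"x": 0.03,"y": -0.0145,"z": 0.002,"rz": -0.06},
])

```text
schema error: expected keys x, y, z, rx, ry, rz
```

move_arm([
  {"x": 0.03,"y": -0.0145,"z": 0.002,"rz": -0.06},
  {"x": 0.029,"y": -0.0145,"z": 0.002,"rz": -0.06},
  {"x": 0.028,"y": -0.0145,"z": 0.002,"rz": -0.06},
  {"x": 0.027,"y": -0.0145,"z": 0.002,"rz": -0.06},
  {"x": 0.026,"y": -0.0145,"z": 0.002,"rz": -0.06},
])

```text
schema error: expected keys x, y, z, rx, ry, rz
```

move_arm([
  {},
  {},
  {},
  {},
  {},
])

```text
schema error: expected keys x, y, z, rx, ry, rz
```

All six keys are required.

move_arm([
  {"x": 0.039,"y": -0.0135,"z": 0.002,"rx": 0,"ry": 0,"rz": -0.06},
  {"x": 0.039,"y": -0.0135,"z": 0.002,"rx": 0,"ry": 0,"rz": -0.06},
  {"x": 0.039,"y": -0.014,"z": 0.002,"rx": 0,"ry": 0,"rz": -0.06},
  {"x": 0.039,"y": -0.014,"z": 0.002,"rx": 0,"ry": 0,"rz": -0.06},
  {"x": 0.039,"y": -0.014,"z": 0.002,"rx": 0,"ry": 0,"rz": -0.06},
], fingers=1)

```text
clock: 1.62
ee_pos: [0.3782, -0.4808, 0.2377]
ee_rot: [0.0, 0.946, 0.324, 0.0]
ft_force: [0.9, -0.4, -0.8]
grip_width: 0.0879
grip_force: 0.0
```

move_arm([
  {"x": 0.038,"y": -0.014,"z": 0.002,"rx": 0,"ry": 0,"rz": -0.06},
  {"x": 0.037,"y": -0.014,"z": 0.002,"rx": 0,"ry": 0,"rz": -0.06},
  {"x": 0.036,"y": -0.014,"z": 0.002,"rx": 0,"ry": 0,"rz": -0.06},
  {"x": 0.035,"y": -0.014,"z": 0.002,"rx": 0,"ry": 0,"rz": -0.06},
  {"x": 0.034,"y": -0.014,"z": 0.002,"rx": 0,"ry": 0,"rz": -0.06},
])

```text
clock: 2.03
ee_pos: [0.4573, -0.3053, 0.2278]
ee_rot: [0.0, 0.887, 0.462, 0.0]
ft_force: [1.3, -0.4, 0.9]
grip_width: 0.0878
grip_force: 0.0
```

move_arm([
  {"x": 0.034,"y": -0.0145,"z": 0.002,"rx": 0,"ry": 0,"rz": -0.06},
  {"x": 0.033,"y": -0.0145,"z": 0.002,"rx": 0,"ry": 0,"rz": -0.06},
  {"x": 0.032,"y": -0.0145,"z": 0.002,"rx": 0,"ry": 0,"rz": -0.06},
  {"x": 0.031,"y": -0.0145,"z": 0.002,"rx": 0,"ry": 0,"rz": -0.06},
  {"x": 0.03,"y": -0.0145,"z": 0.002,"rx": 0,"ry": 0,"rz": -0.06},
])

```text
clock: 2.45
ee_pos: [0.4691, -0.131, 0.2179]
ee_rot: [0.0, 0.808, 0.589, 0.0]
ft_force: [1.0, 0.4, -0.5]
grip_width: 0.0877
grip_force: 0.0
```

move_arm([
  {"x": 0.03,"y": -0.0145,"z": 0.002,"rx": 0,"ry": 0,"rz": -0.06},
  {"x": 0.029,"y": -0.0145,"z": 0.002,"rx": 0,"ry": 0,"rz": -0.06},
  {"x": 0.028,"y": -0.0145,"z": 0.002,"rx": 0,"ry": 0,"rz": -0.06},
  {"x": 0.027,"y": -0.0145,"z": 0.002,"rx": 0,"ry": 0,"rz": -0.06},
  {"x": 0.026,"y": -0.0145,"z": 0.002,"rx": 0,"ry": 0,"rz": -0.06},
])

```text
clock: 2.87
ee_pos: [0.4251, 0.0195, 0.2079]
ee_rot: [0.0, 0.711, 0.703, 0.0]
ft_force: [0.9, 0.7, -0.3]
grip_width: 0.0881
grip_force: 0.0
```

move_arm([
  {"x": 0,"y": 0,"z": 0,"rx": 0,"ry": 0,"rz": 0},
  {"x": 0,"y": 0,"z": 0,"rx": 0,"ry": 0,"rz": 0},
  {"x": 0,"y": 0,"z": 0,"rx": 0,"ry": 0,"rz": 0},
  {"x": 0,"y": 0,"z": 0,"rx": 0,"ry": 0,"rz": 0},
  {"x": 0,"y": 0,"z": 0,"rx": 0,"ry": 0,"rz": 0},
])

```text
clock: 3.28
ee_pos: [0.4258, 0.0166, 0.2077]
ee_rot: [0.0, 0.713, 0.701, 0.0]
ft_force: [-0.1, 0.4, 0.1]
grip_width: 0.0877
grip_force: 0.0
```

move_arm([
  {"x": 0.003,"y": 0.004,"z": 0.0175,"rx": 0,"ry": 0,"rz": 0},
  {"x": 0,"y": 0,"z": 0.0175,"rx": 0,"ry": 0,"rz": 0},
  {"x": 0,"y": 0,"z": 0.0175,"rx": 0,"ry": 0,"rz": 0},
  {"x": 0,"y": 0,"z": 0.0175,"rx": 0,"ry": 0,"rz": 0},
  {"x": 0,"y": 0,"z": 0.0175,"rx": 0,"ry": 0,"rz": 0},
])

```text
clock: 3.7
ee_pos: [0.4298, 0.0198, 0.1193]
ee_rot: [0.0, 0.713, 0.701, 0.0]
ft_force: [0.3, 0.6, 0.6]
grip_width: 0.0877
grip_force: 0.0
```

move_arm([
  {"x": 0,"y": 0,"z": 0,"rx": 0,"ry": 0,"rz": 0},
  {"x": 0,"y": 0,"z": 0,"rx": 0,"ry": 0,"rz": 0},
  {"x": 0,"y": 0,"z": 0,"rx": 0,"ry": 0,"rz": 0},
  {"x": 0,"y": 0,"z": 0,"rx": 0,"ry": 0,"rz": 0},
  {"x": 0,"y": 0,"z": 0,"rx": 0,"ry": 0,"rz": 0},
])

```text
clock: 4.12
ee_pos: [0.4301, 0.0206, 0.1211]
ee_rot: [0.001, 0.712, 0.702, 0.001]
ft_force: [-0.2, 0.0, -0.6]
grip_width: 0.0875
grip_force: 0.0
```

```bash
python3 - <<'E'
from h import *
print(robot.get_obs()['q'])
a=grab('scene')['pixels'][:,:,::-1]; b=grab('top')['pixels'][:,:,::-1]
cv2.imwrite('pics/c.png',np.hstack([cv2.resize(a[130:280,255:405],(400,400),interpolation=3),cv2.resize(b[130:280,235:385],(400,400),interpolation=3)]))
E
```

```text
[ 0.25511883  0.30704929 -0.51199908  2.20470267  0.23882191  0.67931624
 -0.43806896]
```

View pics/c.png

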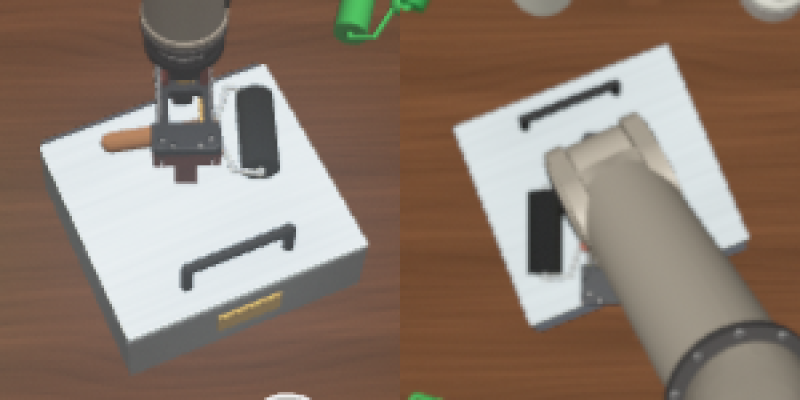

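The crop shows the fingers straddling the wooden handle (left crop, handle at ~(125,138), cylinder at ~(257,130)). I'll close and lift.

move_arm([
  {"x": 0,"y": 0,"z": 0,"rx": 0,"ry": 0,"rz": 0},
  {"x": 0,"y": 0,"z": 0,"rx": 0,"ry": 0,"rz": 0},
  {"x": 0,"y": 0,"z": 0,"rx": 0,"ry": 0,"rz": 0},
  {"x": 0,"y": 0,"z": 0,"rx": 0,"ry": 0,"rz": 0},
  {"x": 0,"y": 0,"z": 0,"rx": 0,"ry": 0,"rz": 0},
], fingers=0, grip_force=50)

```text
clock: 4.63
ee_pos: [0.4293, 0.0207, 0.1201]
ee_rot: [-0.0, 0.712, 0.702, -0.0]
ft_force: [0.1, 0.3, -0.7]
grip_width: 0.0577
grip_force: 0.0
```

move_arm([
  {"x": 0,"y": 0,"z": 0,"rx": 0,"ry": 0,"rz": 0},
  {"x": 0,"y": 0,"z": 0,"rx": 0,"ry": 0,"rz": 0},
  {"x": 0,"y": 0,"z": 0,"rx": 0,"ry": 0,"rz": 0},
  {"x": 0,"y": 0,"z": 0,"rx": 0,"ry": 0,"rz": 0},
  {"x": 0,"y": 0,"z": 0,"rx": 0,"ry": 0,"rz": 0},
])

```text
clock: 5.05
ee_pos: [0.4294, 0.0207, 0.1202]
ee_rot: [0.0, 0.712, 0.702, 0.0]
ft_force: [1.2, -0.2, 0.3]
grip_width: 0.0247
grip_force: 0.4
```

move_arm([
  {"x": 0,"y": 0,"z": -0.008,"rx": 0,"ry": 0,"rz": 0},
  {"x": 0,"y": 0,"z": -0.015,"rx": 0,"ry": 0,"rz": 0},
  {"x": 0,"y": 0,"z": -0.02,"rx": 0,"ry": 0,"rz": 0},
  {"x": 0,"y": 0,"z": -0.02,"rx": 0,"ry": 0,"rz": 0},
  {"x": 0,"y": 0,"z": -0.015,"rx": 0,"ry": 0,"rz": 0},
])

```text
clock: 5.47
ee_pos: [0.4291, 0.0208, 0.1997]
ee_rot: [0.0, 0.712, 0.702, 0.0]
ft_force: [0.1, -0.1, -2.9]
grip_width: 0.0208
grip_force: 50.0
```

```bash
python3 - <<'E'
from plan import *
a=grab('scene')['pixels'][:,:,::-1]
cv2.imwrite('pics/d.png',cv2.resize(a[100:270,250:420],(500,500),interpolation=3))
o=robot.get_obs();p=np.array(o['ee_pos']);a0=-.017
# grip 80 mm behind origin; roller body centre 70.5 behind -> grip 9.5 mm behind slab centre; roller yaw to -0.012 => tool y az -1.57-.012
plan(polar(p,a0,(.4465,-.378,.14),-1.58,20))
E
```

```text
0 {'x': -0.016, 'y': 0.0084, 'z': 0.0031, 'rx': 0.004, 'ry': 0.0, 'rz': 0.081} 
  {'x': -0.0159, 'y': 0.0091, 'z': 0.0031, 'rx': 0.0, 'ry': 0.0, 'rz': 0.079} 
  {'x': -0.0158, 'y': 0.0098, 'z': 0.0031, 'rx': 0.0, 'ry': 0.0, 'rz': 0.078} 
  {'x': -0.0157, 'y': 0.0105, 'z': 0.0031, 'rx': 0.0, 'ry': 0.0, 'rz': 0.078} 
  {'x': -0.0155, 'y': 0.0111, 'z': 0.0031, 'rx': 0.0, 'ry': 0.0, 'rz': 0.078} 
1 {'x': -0.0153, 'y': 0.0119, 'z': 0.0031, 'rx': 0.0, 'ry': 0.0, 'rz': 0.078} 
  {'x': -0.0151, 'y': 0.0125, 'z': 0.0031, 'rx': 0.0, 'ry': 0.0, 'rz': 0.078} 
  {'x': -0.0149, 'y': 0.0133, 'z': 0.0031, 'rx': 0.0, 'ry': 0.0, 'rz': 0.078} 
  {'x': -0.0146, 'y': 0.0139, 'z': 0.0031, 'rx': 0.0, 'ry': 0.0, 'rz': 0.079} 
  {'x': -0.0143, 'y': 0.0147, 'z': 0.0031, 'rx': 0.0, 'ry': 0.0, 'rz': 0.078} 
2 {'x': -0.0139, 'y': 0.0153, 'z': 0.0031, 'rx': 0.0, 'ry': 0.0, 'rz': 0.078} 
  {'x': -0.0135, 'y': 0.016, 'z': 0.003, 'rx': 0.0, 'ry': 0.0, 'rz': 0.078} 
  {'x': -0.0132, 'y': 0.0167, 'z': 0.0031, 'rx': 0.0, 'ry': 0.0, 'rz': 0.078} 
  {'x': -0.0127, 'y': 0.0174, 'z': 0.0031, 'rx': 0.0, 'ry': 0.0, 'rz': 0.078} 
  {'x': -0.0122, 'y': 0.018, 'z': 0.0031, 'rx': 0.0, 'ry': 0.0, 'rz': 0.078} 
3 {'x': -0.0117, 'y': 0.0187, 'z': 0.0031, 'rx': 0.0, 'ry': 0.0, 'rz': 0.079} 
  {'x': -0.0112, 'y': 0.0194, 'z': 0.0031, 'rx': 0.0, 'ry': 0.0, 'rz': 0.078} 
  {'x': -0.0105, 'y': 0.02, 'z': 0.0031, 'rx': 0.0, 'ry': 0.0, 'rz': 0.078} 
  {'x': -0.01, 'y': 0.0206, 'z': 0.0031, 'rx': 0.0, 'ry': 0.0, 'rz': 0.078} 
  {'x': -0.0093, 'y': 0.0212, 'z': 0.0031, 'rx': 0.0, 'ry': 0.0, 'rz': 0.078} 
end [ 0.4465 -0.378   0.14  ]
```

View pics/d.png

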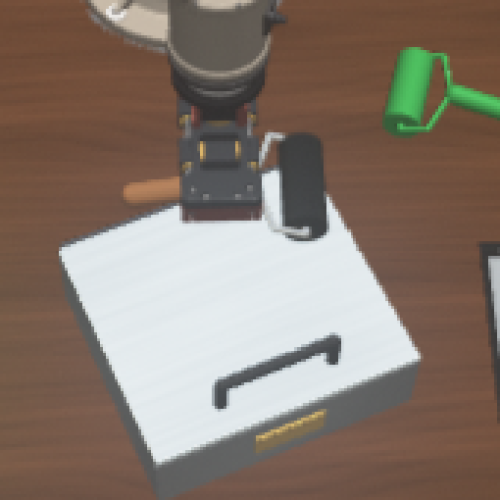

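The roller (crop (300,185)) hangs level in the grip, clear of the lid. Next I carry it to the slab.

move_arm([
  {"x": -0.016,"y": 0.009,"z": 0.003,"rx": 0,"ry": 0,"rz": 0.078},
  {"x": -0.016,"y": 0.009,"z": 0.003,"rx": 0,"ry": 0,"rz": 0.078},
  {"x": -0.016,"y": 0.01,"z": 0.003,"rx": 0,"ry": 0,"rz": 0.078},
  {"x": -0.016,"y": 0.0105,"z": 0.003,"rx": 0,"ry": 0,"rz": 0.078},
  {"x": -0.0155,"y": 0.011,"z": 0.003,"rx": 0,"ry": 0,"rz": 0.078},
])

```text
clock: 5.93
ee_pos: [0.4642, -0.0667, 0.1825]
ee_rot: [-0.0, 0.836, 0.549, -0.0]
ft_force: [-0.3, 0.1, -2.4]
grip_width: 0.021
grip_force: 50.0
```

move_arm([
  {"x": -0.0155,"y": 0.012,"z": 0.003,"rx": 0,"ry": 0,"rz": 0.078},
  {"x": -0.015,"y": 0.0125,"z": 0.003,"rx": 0,"ry": 0,"rz": 0.078},
  {"x": -0.015,"y": 0.0135,"z": 0.003,"rx": 0,"ry": 0,"rz": 0.078},
  {"x": -0.0145,"y": 0.014,"z": 0.003,"rx": 0,"ry": 0,"rz": 0.078},
  {"x": -0.0145,"y": 0.0145,"z": 0.003,"rx": 0,"ry": 0,"rz": 0.078},
])

```text
clock: 6.35
ee_pos: [0.4806, -0.165, 0.1674]
ee_rot: [-0.0, 0.926, 0.377, -0.001]
ft_force: [0.1, -0.9, -2.9]
grip_width: 0.0212
grip_force: 50.0
```

move_arm([
  {"x": -0.014,"y": 0.0155,"z": 0.003,"rx": 0,"ry": 0,"rz": 0.078},
  {"x": -0.0135,"y": 0.016,"z": 0.003,"rx": 0,"ry": 0,"rz": 0.078},
  {"x": -0.013,"y": 0.017,"z": 0.003,"rx": 0,"ry": 0,"rz": 0.078},
  {"x": -0.0125,"y": 0.0175,"z": 0.003,"rx": 0,"ry": 0,"rz": 0.078},
  {"x": -0.012,"y": 0.018,"z": 0.003,"rx": 0,"ry": 0,"rz": 0.078},
])

```text
clock: 6.77
ee_pos: [0.4762, -0.271, 0.1523]
ee_rot: [-0.0, 0.982, 0.191, -0.001]
ft_force: [0.9, -0.3, -2.6]
grip_width: 0.021
grip_force: 50.0
```

move_arm([
  {"x": -0.0115,"y": 0.0185,"z": 0.003,"rx": 0,"ry": 0,"rz": 0.078},
  {"x": -0.011,"y": 0.0195,"z": 0.003,"rx": 0,"ry": 0,"rz": 0.078},
  {"x": -0.0105,"y": 0.02,"z": 0.003,"rx": 0,"ry": 0,"rz": 0.078},
  {"x": -0.01,"y": 0.0205,"z": 0.003,"rx": 0,"ry": 0,"rz": 0.078},
  {"x": -0.0095,"y": 0.021,"z": 0.003,"rx": 0,"ry": 0,"rz": 0.078},
])

```text
clock: 7.18
ee_pos: [0.4476, -0.3795, 0.1372]
ee_rot: [-0.001, 1.0, -0.003, -0.001]
ft_force: [-0.3, -0.2, -2.6]
grip_width: 0.0217
grip_force: 50.0
```

move_arm([
  {"x": 0,"y": 0,"z": 0,"rx": 0,"ry": 0,"rz": 0},
  {"x": 0,"y": 0,"z": 0,"rx": 0,"ry": 0,"rz": 0},
  {"x": 0,"y": 0,"z": 0,"rx": 0,"ry": 0,"rz": 0},
  {"x": 0,"y": 0,"z": 0,"rx": 0,"ry": 0,"rz": 0},
  {"x": 0,"y": 0,"z": 0,"rx": 0,"ry": 0,"rz": 0},
])

```text
clock: 7.6
ee_pos: [0.449, -0.3777, 0.1381]
ee_rot: [-0.0, 1.0, -0.0, 0.0]
ft_force: [-0.8, 0.7, -3.1]
grip_width: 0.0211
grip_force: 50.0
```

```bash
python3 - <<'E'
from plan import *
o=robot.get_obs(); print(o['ee_pos'],rot(o['ee_rot']).as_matrix().round(3).tolist(),o['q'].round(2))
a=grab('scene')['pixels'][:,:,::-1];b=grab('top')['pixels'][:,:,::-1]
cv2.imwrite('pics/e.png',np.hstack([cv2.resize(a[130:290,110:270],(400,400),interpolation=3),cv2.resize(b[150:270,380:500],(400,400),interpolation=3)]))
E
```

```text
[ 0.44897014 -0.37774514  0.13809822] [[1.0, -0.001, 0.0], [-0.001, -1.0, 0.001], [0.0, -0.001, -1.0]] [ 0.63  0.46 -0.04  1.87  0.03  0.82 -1.  ]
```

View pics/e.png

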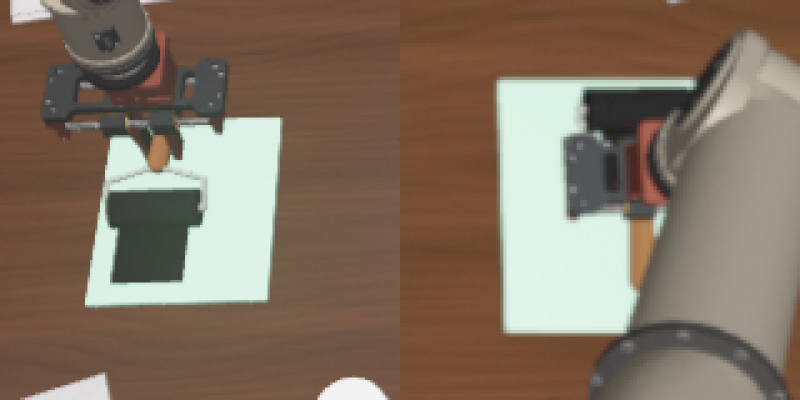

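The roller hangs over the slab pointing straight away from the robot, with its outline inside the glass in both views. I'll lower it.

move_arm([
  {"x": 0,"y": 0,"z": 0.025,"rx": 0,"ry": 0,"rz": 0},
  {"x": 0,"y": 0,"z": 0.025,"rx": 0,"ry": 0,"rz": 0},
  {"x": 0,"y": 0,"z": 0.02,"rx": 0,"ry": 0,"rz": 0},
  {"x": 0,"y": 0,"z": 0.015,"rx": 0,"ry": 0,"rz": 0},
  {"x": 0,"y": 0,"z": 0.009,"rx": 0,"ry": 0,"rz": 0},
])

```text
clock: 8.12
ee_pos: [0.4478, -0.3781, 0.0424]
ee_rot: [-0.001, 1.0, -0.001, -0.001]
ft_force: [-4.7, 0.2, 2.0]
grip_width: 0.0211
grip_force: 50.0
```

move_arm([
  {"x": 0,"y": 0,"z": 0.001,"rx": 0,"ry": 0,"rz": 0},
  {"x": 0,"y": 0,"z": 0.001,"rx": 0,"ry": 0,"rz": 0},
  {"x": 0,"y": 0,"z": 0,"rx": 0,"ry": 0,"rz": 0},
  {"x": 0,"y": 0,"z": 0,"rx": 0,"ry": 0,"rz": 0},
  {"x": 0,"y": 0,"z": 0,"rx": 0,"ry": 0,"rz": 0},
])

```text
clock: 8.53
ee_pos: [0.4488, -0.3794, 0.043]
ee_rot: [0.0, 1.0, -0.002, 0.001]
ft_force: [-0.0, 0.8, -2.5]
grip_width: 0.0213
grip_force: 50.0
```

move_arm([
  {"x": 0,"y": 0,"z": 0.001,"rx": 0,"ry": 0,"rz": 0},
  {"x": 0,"y": 0,"z": 0.001,"rx": 0,"ry": 0,"rz": 0},
  {"x": 0,"y": 0,"z": 0,"rx": 0,"ry": 0,"rz": 0},
  {"x": 0,"y": 0,"z": 0,"rx": 0,"ry": 0,"rz": 0},
  {"x": 0,"y": 0,"z": 0,"rx": 0,"ry": 0,"rz": 0},
])

```text
clock: 8.95
ee_pos: [0.4486, -0.3794, 0.0413]
ee_rot: [0.0, 1.0, -0.002, 0.0]
ft_force: [-2.1, 1.8, 6.0]
grip_width: 0.0212
grip_force: 50.0
```

move_arm([
  {"x": 0,"y": 0,"z": 0,"rx": 0,"ry": 0,"rz": 0},
  {"x": 0,"y": 0,"z": 0,"rx": 0,"ry": 0,"rz": 0},
  {"x": 0,"y": 0,"z": 0,"rx": 0,"ry": 0,"rz": 0},
  {"x": 0,"y": 0,"z": 0,"rx": 0,"ry": 0,"rz": 0},
  {"x": 0,"y": 0,"z": 0,"rx": 0,"ry": 0,"rz": 0},
], fingers=0.7)

```text
clock: 9.37
ee_pos: [0.4484, -0.3792, 0.0402]
ee_rot: [0.0, 1.0, -0.002, 0.0]
ft_force: [-0.7, -0.1, -0.4]
grip_width: 0.0509
grip_force: 0.0
```

move_arm([
  {"x": 0,"y": 0,"z": 0,"rx": 0,"ry": 0,"rz": 0},
  {"x": 0,"y": 0,"z": 0,"rx": 0,"ry": 0,"rz": 0},
  {"x": 0,"y": 0,"z": 0,"rx": 0,"ry": 0,"rz": 0},
  {"x": 0,"y": 0,"z": 0,"rx": 0,"ry": 0,"rz": 0},
  {"x": 0,"y": 0,"z": 0,"rx": 0,"ry": 0,"rz": 0},
])

```text
clock: 9.78
ee_pos: [0.4483, -0.3791, 0.0401]
ee_rot: [0.0, 1.0, -0.002, -0.0]
ft_force: [-0.1, -0.4, 0.5]
grip_width: 0.0615
grip_force: 0.0
```

move_arm([
  {"x": 0,"y": 0,"z": -0.015,"rx": 0,"ry": 0,"rz": 0},
  {"x": 0,"y": 0,"z": -0.03,"rx": 0,"ry": 0,"rz": 0},
  {"x": 0,"y": 0,"z": -0.04,"rx": 0,"ry": 0,"rz": 0},
  {"x": 0,"y": 0,"z": -0.04,"rx": 0,"ry": 0,"rz": 0},
  {"x": 0,"y": 0,"z": -0.03,"rx": 0,"ry": 0,"rz": 0},
])

```text
clock: 10.2
ee_pos: [0.4488, -0.3795, 0.1984]
ee_rot: [0.001, 1.0, -0.002, 0.001]
ft_force: [1.2, -0.8, -0.3]
grip_width: 0.0617
grip_force: 0.0
```

```bash
python3 - <<'E'
from plan import *
p=robot.get_obs()['ee_pos']
plan(polar(p,-1.574,(.572,.068,.195),.362,20))
E
```

```text
0 {'x': 0.0147, 'y': -0.0191, 'z': 0.0, 'rx': 0.002, 'ry': -0.002, 'rz': -0.097} 
  {'x': 0.0156, 'y': -0.0183, 'z': 0.0, 'rx': 0.0, 'ry': 0.0, 'rz': -0.097} 
  {'x': 0.0167, 'y': -0.0173, 'z': 0.0005, 'rx': 0.0, 'ry': 0.0, 'rz': -0.097} 
  {'x': 0.0176, 'y': -0.0164, 'z': 0.0, 'rx': 0.0, 'ry': 0.0, 'rz': -0.096} 
  {'x': 0.0185, 'y': -0.0153, 'z': 0.0004, 'rx': 0.0, 'ry': 0.0, 'rz': -0.097} 
1 {'x': 0.0192, 'y': -0.0143, 'z': 0.0, 'rx': 0.0, 'ry': 0.0, 'rz': -0.097} 
  {'x': 0.02, 'y': -0.0132, 'z': 0.0, 'rx': 0.0, 'ry': 0.0, 'rz': -0.097} 
  {'x': 0.0207, 'y': -0.012, 'z': 0.0005, 'rx': 0.0, 'ry': 0.0, 'rz': -0.097} 
  {'x': 0.0213, 'y': -0.0109, 'z': 0.0, 'rx': 0.0, 'ry': 0.0, 'rz': -0.096} 
  {'x': 0.0219, 'y': -0.0096, 'z': 0.0004, 'rx': 0.0, 'ry': 0.0, 'rz': -0.097} 
2 {'x': 0.0223, 'y': -0.0084, 'z': 0.0, 'rx': 0.0, 'ry': 0.0, 'rz': -0.097} 
  {'x': 0.0228, 'y': -0.0071, 'z': 0.0, 'rx': 0.0, 'ry': 0.0, 'rz': -0.097} 
  {'x': 0.0231, 'y': -0.0058, 'z': 0.0005, 'rx': 0.0, 'ry': 0.0, 'rz': -0.097} 
  {'x': 0.0233, 'y': -0.0046, 'z': 0.0, 'rx': 0.0, 'ry': 0.0, 'rz': -0.096} 
  {'x': 0.0235, 'y': -0.0032, 'z': 0.0004, 'rx': 0.0, 'ry': 0.0, 'rz': -0.097} 
3 {'x': 0.0237, 'y': -0.0019, 'z': 0.0, 'rx': 0.0, 'ry': 0.0, 'rz': -0.097} 
  {'x': 0.0237, 'y': -0.0006, 'z': 0.0, 'rx': 0.0, 'ry': 0.0, 'rz': -0.097} 
  {'x': 0.0237, 'y': 0.0007, 'z': 0.0005, 'rx': 0.0, 'ry': 0.0, 'rz': -0.097} 
  {'x': 0.0236, 'y': 0.0021, 'z': 0.0, 'rx': 0.0, 'ry': 0.0, 'rz': -0.096} 
  {'x': 0.0234, 'y': 0.0033, 'z': 0.0, 'rx': 0.0, 'ry': 0.0, 'rz': -0.097} 
end [0.5719 0.068  0.1953]
```

move_arm([
  {"x": 0.0145,"y": -0.019,"z": 0,"rx": 0,"ry": 0,"rz": -0.097},
  {"x": 0.0155,"y": -0.0185,"z": 0,"rx": 0,"ry": 0,"rz": -0.097},
  {"x": 0.0165,"y": -0.0175,"z": 0,"rx": 0,"ry": 0,"rz": -0.097},
  {"x": 0.0175,"y": -0.0165,"z": 0,"rx": 0,"ry": 0,"rz": -0.097},
  {"x": 0.0185,"y": -0.0155,"z": 0,"rx": 0,"ry": 0,"rz": -0.097},
])

```text
clock: 10.62
ee_pos: [0.5134, -0.2769, 0.1953]
ee_rot: [0.0, 0.971, 0.241, 0.0]
ft_force: [0.1, 0.4, -0.5]
grip_width: 0.0618
grip_force: 0.0
```

move_arm([
  {"x": 0.019,"y": -0.0145,"z": 0,"rx": 0,"ry": 0,"rz": -0.097},
  {"x": 0.02,"y": -0.013,"z": 0,"rx": 0,"ry": 0,"rz": -0.097},
  {"x": 0.0205,"y": -0.012,"z": 0,"rx": 0,"ry": 0,"rz": -0.097},
  {"x": 0.0215,"y": -0.011,"z": 0,"rx": 0,"ry": 0,"rz": -0.097},
  {"x": 0.022,"y": -0.0095,"z": 0,"rx": 0,"ry": 0,"rz": -0.097},
])

```text
clock: 11.03
ee_pos: [0.5561, -0.1653, 0.1952]
ee_rot: [0.0, 0.884, 0.467, 0.0]
ft_force: [1.0, -0.5, -0.5]
grip_width: 0.062
grip_force: 0.0
```

move_arm([
  {"x": 0.0225,"y": -0.0085,"z": 0,"rx": 0,"ry": 0,"rz": -0.097},
  {"x": 0.023,"y": -0.007,"z": 0,"rx": 0,"ry": 0,"rz": -0.097},
  {"x": 0.023,"y": -0.006,"z": 0,"rx": 0,"ry": 0,"rz": -0.097},
  {"x": 0.0235,"y": -0.0045,"z": 0,"rx": 0,"ry": 0,"rz": -0.097},
  {"x": 0.0235,"y": -0.003,"z": 0,"rx": 0,"ry": 0,"rz": -0.097},
])

```text
clock: 11.45
ee_pos: [0.5754, -0.0477, 0.1952]
ee_rot: [0.0, 0.746, 0.666, -0.0]
ft_force: [-0.1, 0.1, -0.3]
grip_width: 0.0614
grip_force: 0.0
```

move_arm([
  {"x": 0.0235,"y": -0.002,"z": 0,"rx": 0,"ry": 0,"rz": -0.097},
  {"x": 0.0235,"y": -0.0005,"z": 0,"rx": 0,"ry": 0,"rz": -0.097},
  {"x": 0.0235,"y": 0.0005,"z": 0,"rx": 0,"ry": 0,"rz": -0.097},
  {"x": 0.0235,"y": 0.002,"z": 0,"rx": 0,"ry": 0,"rz": -0.097},
  {"x": 0.0235,"y": 0.0035,"z": 0,"rx": 0,"ry": 0,"rz": -0.097},
])

```text
clock: 11.87
ee_pos: [0.5699, 0.0699, 0.1952]
ee_rot: [0.0, 0.565, 0.825, 0.0]
ft_force: [0.9, 0.3, -0.0]
grip_width: 0.0616
grip_force: 0.0
```

move_arm([
  {"x": 0,"y": 0,"z": 0,"rx": 0,"ry": 0,"rz": 0},
  {"x": 0,"y": 0,"z": 0,"rx": 0,"ry": 0,"rz": 0},
  {"x": 0,"y": 0,"z": 0,"rx": 0,"ry": 0,"rz": 0},
  {"x": 0,"y": 0,"z": 0,"rx": 0,"ry": 0,"rz": 0},
  {"x": 0,"y": 0,"z": 0,"rx": 0,"ry": 0,"rz": 0},
])

```text
clock: 12.28
ee_pos: [0.5702, 0.0674, 0.195]
ee_rot: [0.0, 0.568, 0.823, -0.0]
ft_force: [0.0, 0.2, -0.9]
grip_width: 0.0618
grip_force: 0.0
```

```bash
python3 - <<'E'
from plan import *
fs=grab('scene');ft=grab('top')
a=fs['pixels'][:,:,::-1];b=ft['pixels'][:,:,::-1]
cv2.imwrite('pics/f.png',np.hstack([cv2.resize(a[130:290,110:270],(400,400),interpolation=3),cv2.resize(a[100:290,240:430],(400,400),interpolation=3)]))
cv2.imwrite('pics/g.png',cv2.resize(b[150:270,380:500],(400,400),interpolation=3))
o=robot.get_obs();print(o['q'].round(2),o['ee_pos'])
plan([((.572,.068,o['ee_pos'][2]),.362)])
E
```

```text
[ 0.23  0.43 -0.59  1.82  0.28  0.97 -0.11] [0.5701476  0.0678768  0.19513282]
0 {'x': -0.0005, 'y': 0.0018, 'z': 0.0, 'rx': 0.0, 'ry': 0.0, 'rz': 0.002} 
end [0.572  0.0681 0.1951]
```

View pics/f.png

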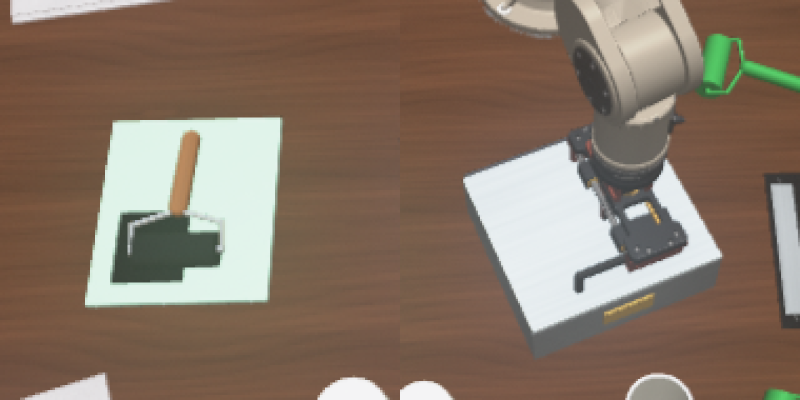

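View pics/g.png

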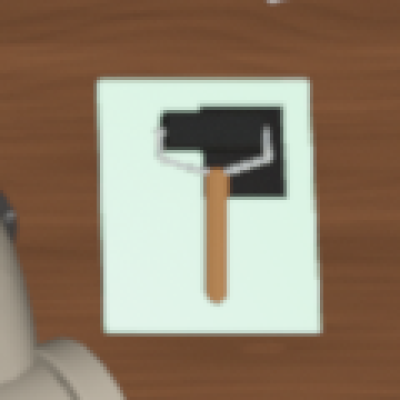

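The roller lies wholly on the glass (top crop: cylinder at ~(218,132), handle end at (217,300), slab 100-320 × 78-333). The gripper is over the bar, so I'll descend and grip it.

move_arm([
  {"x": -0.0005,"y": 0.002,"z": 0.018,"rx": 0,"ry": 0,"rz": 0},
  {"x": 0,"y": 0,"z": 0.018,"rx": 0,"ry": 0,"rz": 0},
  {"x": 0,"y": 0,"z": 0.014,"rx": 0,"ry": 0,"rz": 0},
  {"x": 0,"y": 0,"z": 0.01,"rx": 0,"ry": 0,"rz": 0},
  {"x": 0,"y": 0,"z": 0.008,"rx": 0,"ry": 0,"rz": 0},
])

```text
clock: 12.8
ee_pos: [0.5718, 0.0687, 0.1262]
ee_rot: [-0.0, 0.567, 0.824, -0.0]
ft_force: [0.2, 0.4, 0.7]
grip_width: 0.0612
grip_force: 0.0
```

move_arm([
  {"x": 0,"y": 0,"z": 0,"rx": 0,"ry": 0,"rz": 0},
  {"x": 0,"y": 0,"z": 0,"rx": 0,"ry": 0,"rz": 0},
  {"x": 0,"y": 0,"z": 0,"rx": 0,"ry": 0,"rz": 0},
  {"x": 0,"y": 0,"z": 0,"rx": 0,"ry": 0,"rz": 0},
  {"x": 0,"y": 0,"z": 0,"rx": 0,"ry": 0,"rz": 0},
], fingers=0, grip_force=25)

```text
clock: 13.22
ee_pos: [0.5725, 0.0693, 0.1279]
ee_rot: [0.001, 0.567, 0.824, 0.0]
ft_force: [0.2, 0.6, 0.4]
grip_width: 0.0319
grip_force: 0.0
```

move_arm([
  {"x": 0,"y": 0,"z": 0,"rx": 0,"ry": 0,"rz": 0},
  {"x": 0,"y": 0,"z": 0,"rx": 0,"ry": 0,"rz": 0},
  {"x": 0,"y": 0,"z": 0,"rx": 0,"ry": 0,"rz": 0},
  {"x": 0,"y": 0,"z": 0,"rx": 0,"ry": 0,"rz": 0},
  {"x": 0,"y": 0,"z": 0,"rx": 0,"ry": 0,"rz": 0},
])

```text
clock: 13.63
ee_pos: [0.5732, 0.0696, 0.1276]
ee_rot: [0.001, 0.567, 0.824, 0.001]
ft_force: [4.0, 1.0, -0.2]
grip_width: 0.0111
grip_force: 25.0
```

move_arm([
  {"x": 0,"y": 0,"z": 0,"rx": 0,"ry": 0,"rz": 0},
  {"x": 0,"y": 0,"z": 0,"rx": 0,"ry": 0,"rz": 0},
  {"x": 0,"y": 0,"z": 0,"rx": 0,"ry": 0,"rz": 0},
  {"x": 0,"y": 0,"z": 0,"rx": 0,"ry": 0,"rz": 0},
  {"x": 0,"y": 0,"z": 0,"rx": 0,"ry": 0,"rz": 0},
])

```text
clock: 14.05
ee_pos: [0.5732, 0.0696, 0.1276]
ee_rot: [0.001, 0.567, 0.824, 0.001]
ft_force: [4.9, 1.7, -1.0]
grip_width: 0.0113
grip_force: 25.0
```

```bash
python3 - <<'E'
from plan import *
o=robot.get_obs();p0=np.array(o['ee_pos']);r=rot(o['ee_rot']);print(p0,o['grip_width'],o['q'].round(2),r.as_matrix().round(3).tolist())
a=.362;d=np.array([np.cos(a),np.sin(a),0]);k=np.array([0,0,1.])
b=np.array([.210,.043])
n=30;P=[]
for i in range(n):
    t=np.radians(60)*(i+1)/n;c,s=np.cos(t),np.sin(t)
    q=np.array([c*b[0]-s*b[1],s*b[0]+c*b[1]])-b
    P.append((p0+q[0]*d+q[1]*k,a-.0))
yy=r.as_matrix()[:,1];plan([(p,np.arctan2(yy[1],yy[0])) for p,_ in P])
E
```

```text
[0.57318371 0.06956927 0.12760207] 0.011273257166610947 [ 0.2   0.52 -0.55  1.87  0.35  0.85 -0.17] [[-0.358, 0.934, 0.002], [0.934, 0.358, 0.001], [-0.0, 0.003, -1.0]]
0 {'x': 0.0, 'y': -0.0016, 'z': -0.0073, 'rx': 0.003, 'ry': 0.0, 'rz': 0.0} 
  {'x': 0.0, 'y': -0.0019, 'z': -0.0072, 'rx': 0.0, 'ry': 0.0, 'rz': 0.0} 
  {'x': 0.0, 'y': -0.0021, 'z': -0.0072, 'rx': 0.0, 'ry': 0.0, 'rz': 0.0} 
  {'x': 0.0, 'y': -0.0024, 'z': -0.0071, 'rx': 0.0, 'ry': 0.0, 'rz': 0.0} 
  {'x': 0.0, 'y': -0.0027, 'z': -0.007, 'rx': 0.0, 'ry': 0.0, 'rz': 0.0} 
1 {'x': 0.0, 'y': -0.0028, 'z': -0.0069, 'rx': 0.0, 'ry': 0.0, 'rz': 0.0} 
  {'x': 0.0, 'y': -0.0031, 'z': -0.0068, 'rx': 0.0, 'ry': 0.0, 'rz': 0.0} 
  {'x': 0.0, 'y': -0.0034, 'z': -0.0067, 'rx': 0.0, 'ry': 0.0, 'rz': 0.0} 
  {'x': 0.0, 'y': -0.0036, 'z': -0.0066, 'rx': 0.0, 'ry': 0.0, 'rz': 0.0} 
  {'x': 0.0, 'y': -0.0038, 'z': -0.0064, 'rx': 0.0, 'ry': 0.0, 'rz': 0.0} 
2 {'x': 0.0, 'y': -0.004, 'z': -0.0063, 'rx': 0.0, 'ry': 0.0, 'rz': 0.0} 
  {'x': 0.0, 'y': -0.0043, 'z': -0.0062, 'rx': 0.0, 'ry': 0.0, 'rz': 0.0} 
  {'x': 0.0, 'y': -0.0044, 'z':
[... 644 characters left out ...]
'x': 0.0004, 'y': -0.0061, 'z': -0.0044, 'rx': 0.0, 'ry': 0.0, 'rz': 0.0} 
  {'x': 0.0, 'y': -0.0062, 'z': -0.0041, 'rx': 0.0, 'ry': 0.0, 'rz': 0.0} 
  {'x': 0.0, 'y': -0.0064, 'z': -0.0039, 'rx': 0.0, 'ry': 0.0, 'rz': 0.0} 
  {'x': 0.0, 'y': -0.0065, 'z': -0.0037, 'rx': 0.0, 'ry': 0.0, 'rz': 0.0} 
5 {'x': 0.0, 'y': -0.0066, 'z': -0.0034, 'rx': 0.0, 'ry': 0.0, 'rz': 0.0} 
  {'x': 0.0, 'y': -0.0068, 'z': -0.0032, 'rx': 0.0, 'ry': 0.0, 'rz': 0.0} 
  {'x': 0.0, 'y': -0.0069, 'z': -0.003, 'rx': 0.0, 'ry': 0.0, 'rz': 0.0} 
  {'x': 0.0, 'y': -0.0069, 'z': -0.0027, 'rx': 0.0, 'ry': 0.0, 'rz': 0.0} 
  {'x': 0.0, 'y': -0.0071, 'z': -0.0025, 'rx': 0.0, 'ry': 0.0, 'rz': 0.0} 
end [0.4402 0.019  0.288 ]
```

The bar is gripped (11.3 mm). I'll swing the lid up along its arc.

move_arm([
  {"x": 0,"y": -0.0015,"z": -0.0075,"rx": 0,"ry": 0,"rz": 0},
  {"x": 0,"y": -0.002,"z": -0.007,"rx": 0,"ry": 0,"rz": 0},
  {"x": 0,"y": -0.002,"z": -0.0075,"rx": 0,"ry": 0,"rz": 0},
  {"x": 0,"y": -0.0025,"z": -0.007,"rx": 0,"ry": 0,"rz": 0},
  {"x": 0,"y": -0.0025,"z": -0.007,"rx": 0,"ry": 0,"rz": 0},
])

```text
clock: 14.47
ee_pos: [0.5633, 0.0658, 0.1639]
ee_rot: [0.001, 0.567, 0.824, 0.001]
ft_force: [5.4, 1.0, -0.8]
grip_width: 0.0115
grip_force: 25.0
```

move_arm([
  {"x": 0,"y": -0.003,"z": -0.007,"rx": 0,"ry": 0,"rz": 0},
  {"x": 0,"y": -0.003,"z": -0.007,"rx": 0,"ry": 0,"rz": 0},
  {"x": 0,"y": -0.0035,"z": -0.0065,"rx": 0,"ry": 0,"rz": 0},
  {"x": 0,"y": -0.0035,"z": -0.0065,"rx": 0,"ry": 0,"rz": 0},
  {"x": 0,"y": -0.004,"z": -0.0065,"rx": 0,"ry": 0,"rz": 0},
])

```text
clock: 14.88
ee_pos: [0.548, 0.0598, 0.1979]
ee_rot: [0.001, 0.567, 0.824, 0.002]
ft_force: [5.8, 1.2, 1.5]
grip_width: 0.0113
grip_force: 25.0
```

move_arm([
  {"x": 0,"y": -0.004,"z": -0.0065,"rx": 0,"ry": 0,"rz": 0},
  {"x": 0,"y": -0.0045,"z": -0.006,"rx": 0,"ry": 0,"rz": 0},
  {"x": 0,"y": -0.0045,"z": -0.006,"rx": 0,"ry": 0,"rz": 0},
  {"x": 0,"y": -0.0045,"z": -0.006,"rx": 0,"ry": 0,"rz": 0},
  {"x": 0,"y": -0.005,"z": -0.0055,"rx": 0,"ry": 0,"rz": 0},
])

```text
clock: 15.3
ee_pos: [0.5276, 0.052, 0.2285]
ee_rot: [0.002, 0.567, 0.824, 0.002]
ft_force: [8.0, 2.7, 3.4]
grip_width: 0.0111
grip_force: 25.0
```

move_arm([
  {"x": 0,"y": -0.005,"z": -0.0055,"rx": 0,"ry": 0,"rz": 0},
  {"x": 0,"y": -0.0055,"z": -0.0055,"rx": 0,"ry": 0,"rz": 0},
  {"x": 0,"y": -0.0055,"z": -0.005,"rx": 0,"ry": 0,"rz": 0},
  {"x": 0,"y": -0.0055,"z": -0.005,"rx": 0,"ry": 0,"rz": 0},
  {"x": 0,"y": -0.006,"z": -0.0045,"rx": 0,"ry": 0,"rz": 0},
])

```text
clock: 15.72
ee_pos: [0.5029, 0.0424, 0.2548]
ee_rot: [0.003, 0.567, 0.824, 0.003]
ft_force: [8.7, 1.7, 6.4]
grip_width: 0.0112
grip_force: 25.0
```

```bash
python3 - <<'E'
from plan import *
fs=grab('scene');o=robot.get_obs();p=o['ee_pos'];print(p,o['q'].round(2),o['ft_force'].round(1),o['wrist_torque'].round(2))
cv2.imwrite('pics/h.png',cv2.resize(fs['pixels'][80:290,220:430][:,:,::-1],(580,580),interpolation=3))
E
```

```text
[0.50218585 0.04217751 0.25548965] [ 0.34  0.24 -0.64  1.92  0.17  1.02  0.  ] [5.9 1.6 6.2] [ 0.49 -1.67  0.  ]
```

View pics/h.png

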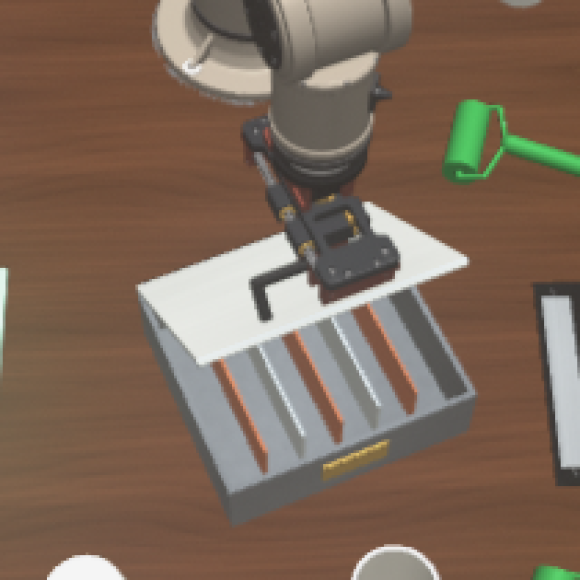

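The lid is up about 40° and the bar is held in the fingers (crop (310,275)). I'll continue to 60°.

move_arm([
  {"x": 0,"y": -0.006,"z": -0.005,"rx": 0,"ry": 0,"rz": 0},
  {"x": 0,"y": -0.006,"z": -0.0045,"rx": 0,"ry": 0,"rz": 0},
  {"x": 0,"y": -0.006,"z": -0.0045,"rx": 0,"ry": 0,"rz": 0},
  {"x": 0,"y": -0.0065,"z": -0.004,"rx": 0,"ry": 0,"rz": 0},
  {"x": 0,"y": -0.0065,"z": -0.004,"rx": 0,"ry": 0,"rz": 0},
])

```text
clock: 16.18
ee_pos: [0.4731, 0.031, 0.2764]
ee_rot: [0.003, 0.567, 0.824, 0.002]
ft_force: [4.9, 1.1, 5.0]
grip_width: 0.0113
grip_force: 25.0
```

move_arm([
  {"x": 0,"y": -0.0065,"z": -0.004,"rx": 0,"ry": 0,"rz": 0},
  {"x": 0,"y": -0.0065,"z": -0.0035,"rx": 0,"ry": 0,"rz": 0},
  {"x": 0,"y": -0.007,"z": -0.003,"rx": 0,"ry": 0,"rz": 0},
  {"x": 0,"y": -0.007,"z": -0.003,"rx": 0,"ry": 0,"rz": 0},
  {"x": 0,"y": -0.007,"z": -0.0025,"rx": 0,"ry": 0,"rz": 0},
])

```text
clock: 16.6
ee_pos: [0.4394, 0.0181, 0.2912]
ee_rot: [0.001, 0.567, 0.824, 0.001]
ft_force: [3.9, -0.1, 3.3]
grip_width: 0.0114
grip_force: 25.0
```

move_arm([
  {"x": 0,"y": 0,"z": 0,"rx": 0,"ry": 0,"rz": 0},
  {"x": 0,"y": 0,"z": 0,"rx": 0,"ry": 0,"rz": 0},
  {"x": 0,"y": 0,"z": 0,"rx": 0,"ry": 0,"rz": 0},
  {"x": 0,"y": 0,"z": 0,"rx": 0,"ry": 0,"rz": 0},
  {"x": 0,"y": 0,"z": 0,"rx": 0,"ry": 0,"rz": 0},
])

```text
clock: 17.02
ee_pos: [0.4396, 0.0182, 0.2911]
ee_rot: [0.001, 0.567, 0.824, 0.001]
ft_force: [4.2, -0.1, 7.5]
grip_width: 0.0115
grip_force: 25.0
```

```bash
python3 - <<'E'
from plan import *
from scipy.optimize import least_squares
fs=grab('scene');ft=grab('top');o=robot.get_obs();p=o['ee_pos'];r=rot(o['ee_rot'])
print(p,r.as_matrix().round(3).tolist(),o['q'].round(2),o['joint_vel'].round(3),o['ft_force'].round(1),o['grip_width'])
T=np.array([(.5732,.0696,.1276),(.5633,.0658,.1639),(.548,.0598,.1979),(.5276,.052,.2285),(.5029,.0424,.2548),p])
G=T-[0,0,.006]; d=np.array([np.cos(.362),np.sin(.362)])
s=G[:,:2]@d; z=G[:,2]
for R0 in (.2144,None):
    f=(lambda x:np.hypot(s-x[0],z-x[1])-(R0 or x[2]))
    x=least_squares(f,[.35,.08,.2144]).x; print(R0,x,f(x).round(4),'angle',np.degrees(np.arctan2(z-x[1],s-x[0]))-11.57)
h=np.array([.3758,-.0068]); print('from camera hinge',h@d,np.degrees(np.arctan2(z[-1]-.0805,s[-1]-h@d))-11.57)
a=fs['pixels'][:,:,::-1].copy()
# draw predicted far lid edge for 60 deg using camera hinge
for ang,col in((55,(0,0,255)),(60,(0,255,0)),(65,(255,0,0))):
    t=np.radians(ang); w=np.array([-d[1],d[0]])
    e=[proj(fs,[*(h+d*(.24*np.cos(t))+k*.13*w),.0805+.24*np.sin(t)]) for k in(-1,1)]
    cv2.line(a,*[tuple(int(round(8*v)) for v in q) for q in e],col,1,shift=3)
cv2.imwrite('pics/i.png',cv2.resize(a[80:290,220:430],(590,590),interpolation=cv2.INTER_NEAREST))
E
```

```text
[0.43956424 0.01816616 0.29102575] [[-0.358, 0.934, 0.002], [0.934, 0.358, -0.0], [-0.001, 0.002, -1.0]] [ 0.43  0.08 -0.64  2.    0.06  1.08  0.13] [-0.     0.001 -0.002  0.001  0.001  0.001 -0.002] [ 3.7 -0.3  7.5] 0.011369079707154714
0.2144 [0.34988493 0.08189213 0.2144    ] [ 0.0001 -0.0002 -0.0002  0.0001  0.0005 -0.0003] angle [-0.90306267  9.21874695 19.33445962 29.39735954 39.37225466 60.01699034]
None [0.35117194 0.08301198 0.21279347] [ 0.0003 -0.0002 -0.0003 -0.      0.0005 -0.0002] angle [-1.13495454  9.05966465 19.25361648 29.39687974 39.45117437 60.25072503]
from camera hinge 0.34903636559747386 59.91992309704697
```

View pics/i.png

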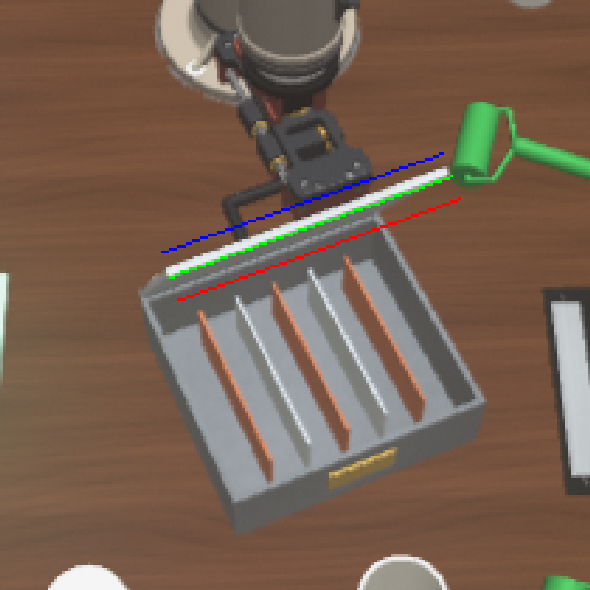

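The lid's underside edge lies on the green line predicted for 60°, and the circle fit gives 60.0–60.9°. The arm is still and gripping the bar, so I'm handing in.

```bash
python3 -c "
from cell import robot
print(robot.sign_off())"
```

```text
the job is handed in; nothing more can be done
None
```

The ink roller lies wholly on the glass slab, released and the same way up as on the lid; the box lid is held open at about 60° by its bar, and the job is handed in.

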